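# Sweep the sausage-roll off-cuts off the trimming board into the catch pan

### The job

Clear the trimming board: with your fingers, sweep the four sausage-roll off-cuts along the board and over its end so that they drop into the deep catch pan. Push them only, do not pick them up, and leave the whole rolls and the tongs where they lie.

Things in the scene. Friction and masses are not known exactly. Their poses are not given: they have to be found in the camera images.
- board: Wooden trimming board, 260 (its x) by 380 (its y), standing on two wooden cheeks so that its flat top is 90 mm above the counter. Origin: on the counter under the board's centre; z up. A lip 12 wide and 15 high runs along both long sides (at board x = -130 and +130 mm outer faces), leaving a flat lane 236 mm wide; the two short ends, at board y = -190 and +190 mm, have no lip. Fixed; turned by up to 7 degrees either way from the robot's frame.
- pan: Deep stainless catch pan, empty: 265 (its x) by 162 (its y) over the rim, 65 high, inside 243 by 140 with a floor 3 mm thick. Origin: centre of its underside, on the counter; axes parallel to the board's. It stands at one short end of the board (either the +y or the -y end), its rim tucked 15 mm under the overhanging board end, so what goes over that end falls into it. Fixed.
- tray: Shallow stainless tray of the same outline, 265 by 162, only 20 high, at the opposite end of the board, with two whole rolls in it. Origin: centre of its underside, axes parallel to the board's. Fixed. Not the place for off-cuts.
- offcut0_center (a point): Off-cut: the trimmed end of a sausage roll, a crusty, firm domed stub 24 long (its x), 44 wide (its y), 34 high, about 30 g, lying on its flat base in the clear part of the board, at any yaw. The point is its centre, 17 mm above its base; z up. It slides when pushed low down.
- offcut1_center (a point): Off-cut: the trimmed end of a sausage roll, a crusty, firm domed stub 26 long (its x), 44 wide (its y), 34 high, about 30 g, lying on its flat base in the clear part of the board, at any yaw. The point is its centre, 17 mm above its base; z up. It slides when pushed low down.
- offcut2_center (a point): Off-cut: the trimmed end of a sausage roll, a crusty, firm domed stub 28 long (its x), 44 wide (its y), 34 high, about 30 g, lying on its flat base in the clear part of the board, at any yaw. The point is its centre, 17 mm above its base; z up. It slides when pushed low down.
- offcut3_center (a point): Off-cut: the trimmed end of a sausage roll, a crusty, firm domed stub 30 long (its x), 44 wide (its y), 34 high, about 30 g, lying on its flat base in the clear part of the board, at any yaw. The point is its centre, 17 mm above its base; z up. It slides when pushed low down.
- roll_board_center (a point): Whole sausage roll, 130 long (its x), 44 wide, 34 high, about 120 g, lying on the board along the lip that is farther from the robot. The point is its centre, half-way up. To be left alone.
- roll_tray0_center (a point): Whole sausage roll, 130 long (its x), 44 wide, 34 high, lying in the shallow tray. The point is its centre, half-way up. To be left alone.
- roll_tray1_center (a point): Whole sausage roll, 130 long (its x), 44 wide, 34 high, lying in the shallow tray. The point is its centre, half-way up. To be left alone.
- tongs_center (a point): Serving tongs, 240 long (its x), about 70 across the open jaws, 34 high, lying on the counter beyond the board's far side. The point is near the middle of their length, 17 mm above the counter. To be left alone.

How it is judged (in metres and radians):
At the end, for the whole second after the job is handed in: All four off-cuts lie at rest inside the deep pan (their centres within its walls and below its rim); the whole rolls and the tongs are within 20 mm of where they were (x of offcut0_center in the frame of pan between -0.122 and 0.122 m and y of offcut0_center in the frame of pan between -0.072 and 0.072 m and height (world z) of each of offcut0_center, offcut1_center, offcut2_center, offcut3_center below 0.065 m and linear speed of each of offcut0, offcut1, offcut2, offcut3 below 0.02 m/s and x of offcut1_center in the frame of pan between -0.122 and 0.122 m and y of offcut1_center in the frame of pan between -0.072 and 0.072 m and x of offcut2_center in the frame of pan between -0.122 and 0.122 m and y of offcut2_center in the frame of pan between -0.072 and 0.072 m and x of offcut3_center in the frame of pan between -0.122 and 0.122 m and y of offcut3_center in the frame of pan between -0.072 and 0.072 m and distance of each of roll_board_center, roll_tray0_center, roll_tray1_center, tongs_center from where it was at the start of the episode below 0.02 m); the robot touches nothing.
It fails at once if an off-cut is lifted: its centre comes more than 34 mm above the board's top (17 mm above where it lay) (height (world z) of any of offcut0_center, offcut1_center, offcut2_center, offcut3_center above 0.124 m).
It fails at once if a whole roll or the tongs are moved by more than 20 mm (distance of any of roll_board_center, roll_tray0_center, roll_tray1_center, tongs_center from where it was at the start of the episode above 0.02 m).
It also fails if it takes over 67 s, if anything falls off the work surface, if the arm or the gripper's body presses on something with over 40 N, if the wrist force passes 120 N, or if a joint passes its speed limit or range.

### The arm

A 6-joint arm with a two-finger parallel gripper is mounted at the origin on the work surface. World frame = base frame: x ahead of the robot, y to its left, z up, the work surface at z = 0. Lengths are in mm, angles in rad, forces in N, time in s.
With the tool pointing down it reaches from about 325 to 775 mm from the base axis. Payload 9.3 kg.
Tool frame: the origin (TCP) lies between the finger pads; the fingertips stand robot.tcp_to_tips ahead of it and the grasp point (between the pads) lies 6 mm ahead of it (robot.tcp_to_tips is the distance from the TCP to the fingertips, in mm); z points along the fingers, y is the direction in which the jaws open and shut (so a half turn about z gives the same grasp; the last joint's range is limited). The gripper opens to 85 mm and grips with 20 to 120 N. Pads are 22 mm wide; open, the fingers measure 114 mm over their backs; the gripper's body (76 mm by 85 mm) begins 54 mm behind the grasp point. The pads swing forward as they close: fully open they stand 13 mm farther back than shut.
Start: joints at [-1.468, 0.259, 0.021, 1.334, 0, 1.418], TCP at [139.154, -532.102, 256.279] pointing down, gripper open.
Joint ranges: [-3.04, 3.04], [-0.91, 1.82], [-1.04, 1.36], [-1.92, 1.95], [-1.52, 1.45], [-3.14, 3.14]. Speed limits (rad/s): [2.22, 2.22, 2.79, 3.14, 3.14, 3.14].

### API

Orientations are given as a unit quaternion [x, y, z, w].
In Python, from bench import robot gives the robot as it stands.
- The arm moves only by the tool drive_tool, never from a script. Its argument "moves" is a list of rows, each a list of 7 numbers: the shift along the world's x, y, z scaled (see below), then the turn, a rotation vector about the world's x, y, z scaled (see below), then the closure, from -1 (fully open) to 1 (shut), so that 0 is half open. A call has 1 to 8 rows; each row is the pose to reach, as a shift and turn from the pose commanded when the call began, turning the shorter way round; what a row does not reach only later rows make up. The controller multiplies each number of a shift by 10 cm and each number of a turn by 180 degrees. A row lasts 1/8 s, in which the tool goes at most 62.5 mm and 10.7 degrees, less where a joint would pass 70% of its speed; a pose out of reach is approached as far as the arm can. A call with a number of a shift or a turn outside -1 to 1 is refused whole. A call with a gripper value outside its range is refused whole. The fingers move at their own pace and stop on an object; "grip_force" is the grip in N (left out, the last holds). Time passes only in rows, so rows that repeat a pose let the fingers close. It gives the time, the measured TCP pose, the force and the opening at its end, in the units of the state.
- robot.get_obs(): the state, without advancing time (a new reading comes with each control period).
- robot.snapshot(name): name is "scene" or "top" or "wrist"; returns the picture (420x560x3 uint8, blue, green, red); there is no depth.
- robot.camera_info(name): a dict with "fx", "fy", "cx", "cy" (pixels), "xyz" and "rotation" of the camera in the world. Camera axes: x right, y down, z forward; pixel columns grow to the right and rows downward; lengths in mm; the calibration is good to about 2 mm. A picture is of the moment at which its call begins: read the wrist's pose just before it. camera_info takes no time and is no camera call; for the wrist camera it gives the pose at the moment of the call.
- robot.hand_in(): hands the job in, once; it reports no verdict.
The state is a dict: "t": time; "joint_pos": joint angles; "qvel": joint speeds; "effort": joint torques, N m; "eef_pos": TCP position; "orientation": TCP orientation; "contact_force": force on the tool from outside, world axes, zero at the start; "ft_torque": the same for the moment, N m; "gripper_width": finger opening in mm.
Only numpy, scipy, OpenCV 4.12 (cv2) and the standard library are available. Lean on these libraries where they do the work, as an engineer would, in place of code of your own. Each camera call takes 0.05 s, during which the arm holds its last target.

## Working session

There is one attempt and no reset: what is moved stays moved. The work goes in short steps, Python scripts to look and compute and a tool call to move; the robot and the scene stay as the last step left them, time stands still between calls to the robot, and variables do not carry over. Pictures are saved under pics/ and viewed, and the job is handed in when it is done.

Besides the shell and the picture viewer there is one more tool, called as name(argument=value, ...), one argument or row to a line, values as JSON. drive_tool: Moves the arm, as the interface text tells. Its arguments: {"type":"object","properties":{"moves":{"type":"array"},"grip_force":{"type":"number"}},"required":["moves"]}

```bash
mkdir -p pics; ls; python3 - <<'E'
from bench import robot
import cv2
for n in ("scene","top"):
    im=robot.snapshot(n); cv2.imwrite(f"pics/{n}0.png",im)
    c=robot.camera_info(n); print(n,c)
print(robot.tcp_to_tips, robot.get_obs())
E
```

```text
pics
scene {'fx': 409.9347454034879, 'fy': 409.9347454034879, 'cx': 279.7277702476067, 'cy': 210.22435574843567, 'xyz': array([1551.78580064,  -38.3962409 ,  657.59058302]), 'rotation': array([ 0.64471891,  0.59360062, -0.32734632, -0.35329903])}
top {'fx': 394.70669051718164, 'fy': 394.70669051718164, 'cx': 279.75295649690065, 'cy': 206.73165299125873, 'xyz': array([550.96059873,   6.92271072, 866.22382047]), 'rotation': array([-0.70204969,  0.71050401, -0.02520291,  0.04092789])}
25.0 {'t': 0.1, 'joint_pos': array([-1.46760833e+00,  2.59142687e-01,  2.08738531e-02,  1.33373175e+00,
       -1.19533056e-05,  1.41823648e+00]), 'qvel': array([-4.45558575e-04, -5.08856834e-04,  2.87236857e-03, -4.00214152e-06,
        4.84993446e-04, -5.33944588e-04]), 'effort': array([ 4.67430669e-03, -5.56694376e+01,  3.45069087e+01,  1.16566237e-02,
       -1.68126380e-04,  8.35129640e-06]), 'eef_pos': array([ 139.12396973, -531.88861873,  255.73717588]), 'orientation': array([ 9.91835085e-01,  1.27525691e-01,  8.88780063e-06, -6.02094234e-04]), 'contact_force': array([ 0.21827946, -0.55576093,  0.05662764]), 'ft_torque': array([-0.03204289, -0.03396703, -0.02384751]), 'gripper_width': 85.19213096210714}
```

View pics/top0.png

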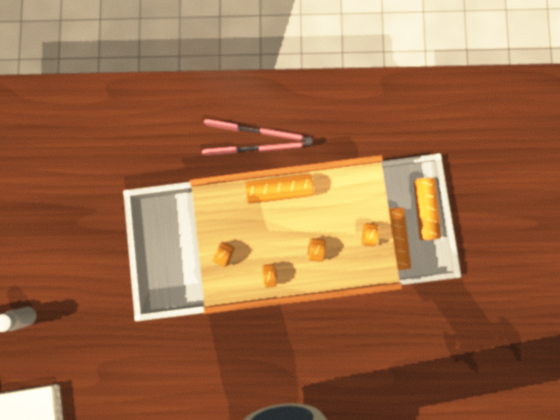

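View pics/scene0.png

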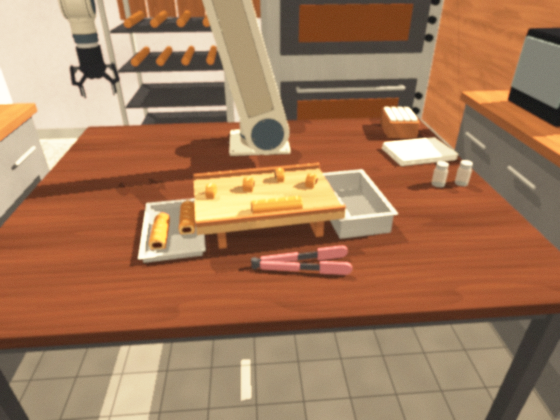

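The top view shows the deep pan at the left (world +y), around columns 125–200. The tray with two rolls is at the right. The four off-cuts are near (224,254), (270,275), (317,249) and (371,234), the board roll is near (280,188), and the tongs are beyond the board. I'll enlarge this to measure.

```bash
cat > h.py <<'E'
import numpy as np, cv2
from scipy.spatial.transform import Rotation as R
from bench import robot
def pix2w(n,uv,z):
    c=robot.camera_info(n); M=R.from_quat(c['rotation']).as_matrix()
    d=M@np.array([(uv[0]-c['cx'])/c['fx'],(uv[1]-c['cy'])/c['fy'],1]); o=np.array(c['xyz'])
    return o+d*(z-o[2])/d[2]
def w2pix(n,p):
    c=robot.camera_info(n); M=R.from_quat(c['rotation']).as_matrix()
    q=M.T@(np.array(p)-c['xyz']); return np.array([c['fx']*q[0]/q[2]+c['cx'],c['fy']*q[1]/q[2]+c['cy']])
E
python3 - <<'E'
from h import *
im=cv2.imread('pics/top0.png')[145:325,180:410]
cv2.imwrite('pics/crop0.png',cv2.resize(im,None,fx=3.4,fy=3.3333,interpolation=cv2.INTER_CUBIC))
for uv in [(191,183),(382,158),(204,312),(401,286)]: print(uv,pix2w('top',uv,105).round(1))
E
```

```text
(191, 183) [671.5 196.8 105. ]
(382, 158) [ 715.3 -176.8  105. ]
(204, 312) [423.7 169.5 105. ]
(401, 286) [ 469.2 -203.9  105. ]
```

View pics/crop0.png

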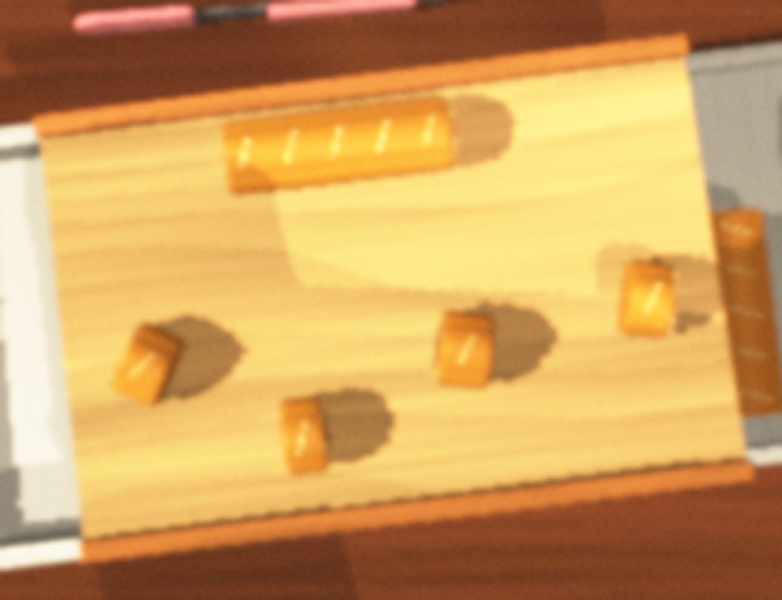

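```bash
cat >> h.py <<'E'
TH=np.deg2rad(6.66); C=np.array([570.0,-3.5]); ex=np.array([np.cos(TH),np.sin(TH)]); ey=np.array([-np.sin(TH),np.cos(TH)])
def w2b(p): d=np.array(p[:2])-C; return np.array([d@ex,d@ey])
def b2w(x,y): return C+x*ex+y*ey
E
python3 - <<'E'
from h import *
f=lambda u,v:(180+u/3.4,145+v/3.3333)
for n,u,v,z in [('A',148,363,118),('B',305,435,118),('C',466,349,118),('D',648,298,118),('roll',340,146,118),('rollbotL',232,192,105),('rollbotR',452,165,105),
 ('farlipL',37,118,105),('farlipR',688,36,105),('nearL',85,558,105),('nearR',750,480,105)]:
    w=pix2w('top',f(u,v),z); print(n,w.round(0),w2b(w).round(0))
for uv in [(126,192),(136,319)]:
    w=pix2w('top',uv,65);print('pan',w2b(w).round(0))
print(b2w(0,50),b2w(0,-150))
E
```

```text
A [533. 130. 118.] [-21. 137.]
B [492.  43. 118.] [-72.  56.]
C [539. -46. 118.] [-36. -39.]
D [ 567. -147.  118.] [ -20. -142.]
roll [656.  22. 118.] [88. 16.]
rollbotL [631.  85. 105.] [71. 80.]
rollbotR [645. -41. 105.] [ 71. -46.]
farlipL [677. 197. 105.] [129. 187.]
farlipR [ 720. -178.  105.] [ 128. -190.]
nearL [423. 168. 105.] [-126.  187.]
nearR [ 464. -203.  105.] [-129. -186.]
pan [130. 332.]
pan [-128.  335.]
[564.20113276  46.16259295] [ 587.39660172 -152.48777886]
```

drive_tool(
  moves=[
    [0.3, 0.45, 0, 0, 0, 0.04, 0.53],
    [0.57, 0.88, 0, 0, 0, 0.065, 0.53],
    [0.57, 0.88, 0, 0, 0, 0.065, 0.53],
  ],
)

```text
t: 0.48
eef_pos: [197.4, -441.5, 256.6]
orientation: [0.973, 0.23, 0.0, -0.0]
contact_force: [0.0, 0.4, 0.8]
gripper_width: 32.0
```

drive_tool(
  moves=[
    [0.3, 0.45, 0, 0, 0, 0.04, 0.53],
    [0.57, 0.88, 0, 0, 0, 0.065, 0.53],
  ],
)

```text
t: 0.72
eef_pos: [253.4, -355.7, 255.9]
orientation: [0.945, 0.327, -0.0, -0.0]
contact_force: [1.1, -0.9, -0.0]
gripper_width: 19.8
```

drive_tool(
  moves=[
    [0.3, 0.45, 0, 0, 0, 0.04, 0.53],
    [0.57, 0.88, 0, 0, 0, 0.065, 0.53],
  ],
)

```text
t: 0.98
eef_pos: [310.8, -267.3, 256.2]
orientation: [0.907, 0.422, -0.0, 0.0]
contact_force: [0.5, 0.1, 0.9]
gripper_width: 20.2
```

drive_tool(
  moves=[
    [0.3, 0.45, 0, 0, 0, 0.04, 0.53],
    [0.57, 0.88, 0, 0, 0, 0.065, 0.53],
  ],
)

```text
t: 1.23
eef_pos: [368.0, -179.2, 256.2]
orientation: [0.859, 0.512, -0.0, 0.0]
contact_force: [0.4, -0.8, -0.1]
gripper_width: 20.2
```

drive_tool(
  moves=[
    [0.3, 0.45, 0, 0, 0, 0.04, 0.53],
    [0.57, 0.88, 0, 0, 0, 0.065, 0.53],
  ],
)

```text
t: 1.48
eef_pos: [425.3, -91.1, 256.2]
orientation: [0.802, 0.597, -0.0, 0.0]
contact_force: [0.9, -0.5, -0.8]
gripper_width: 20.0
```

drive_tool(
  moves=[
    [0.3, 0.45, 0, 0, 0, 0.04, 0.53],
    [0.57, 0.88, 0, 0, 0, 0.065, 0.53],
  ],
)

```text
t: 1.72
eef_pos: [482.4, -3.0, 256.1]
orientation: [0.737, 0.676, -0.0, 0.0]
contact_force: [0.3, -0.4, 1.4]
gripper_width: 19.8
```

drive_tool(
  moves=[
    [0.3, 0.45, 0, 0, 0, 0.04, 0.53],
    [0.57, 0.88, 0, 0, 0, 0.065, 0.53],
    [0.57, 0.88, 0, 0, 0, 0.065, 0.53],
  ],
)

```text
t: 2.1
eef_pos: [539.7, 86.0, 255.1]
orientation: [0.664, 0.748, -0.0, -0.001]
contact_force: [-1.0, -0.2, 0.4]
gripper_width: 19.9
```

drive_tool(
  moves=[
    [0, 0, -0.5, 0, 0, 0, 0.53],
    [0, 0, -0.95, 0, 0, 0, 0.53],
    [0, 0, -0.95, 0, 0, 0, 0.53],
  ],
)

```text
t: 2.48
eef_pos: [536.4, 82.9, 158.6]
orientation: [0.666, 0.746, -0.002, -0.002]
contact_force: [0.4, -0.3, 1.2]
gripper_width: 20.1
```

```bash
python3 - <<'E'
from h import *
print(robot.tcp_to_tips, robot.get_obs()['eef_pos'])
im=robot.snapshot('scene'); cv2.imwrite('pics/s1.png',cv2.resize(im[120:270,170:400],None,fx=3.4,fy=3.4,interpolation=cv2.INTER_CUBIC))
im=robot.snapshot('wrist'); cv2.imwrite('pics/w1.png',im)
E
```

```text
25.0 [536.39817068  82.92005423 158.64932015]
```

View pics/s1.png

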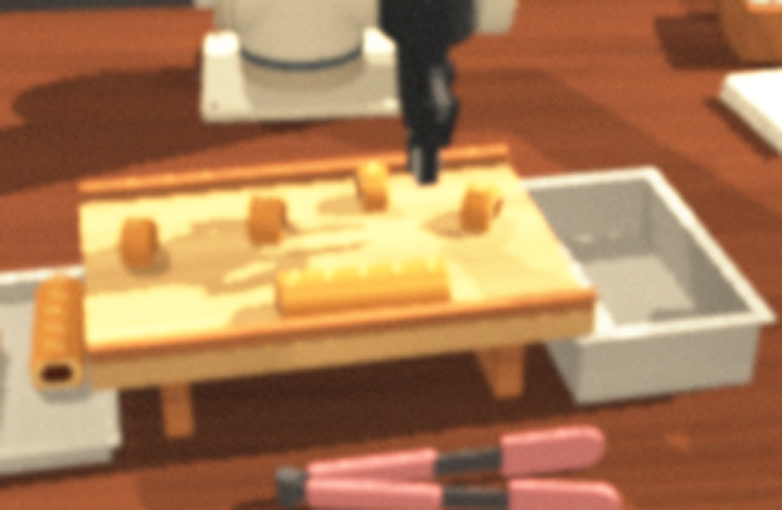

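View pics/w1.png

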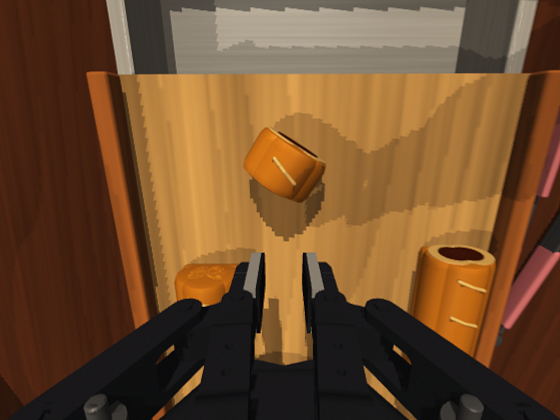

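The scene crop puts the fingertip bottom at (425,182), behind off-cut A. The wrist view shows A straight ahead at about (285,165), turned roughly 30°, with B to the left and the roll to the right. Next I'll check the fingertip height.

```bash
python3 - <<'E'
from h import *
p=robot.get_obs()['eef_pos']; print(p,w2b(p))
for d in (10,20,25,30,38): print(d,(w2pix('scene',[p[0],p[1],p[2]-d])-[170,120])*3.4)
E
```

```text
[538.6396593   83.17542068 162.45194617] [-21.09633155  89.72761177]
10 [422.94191284 158.64173907]
20 [422.73933921 169.68966295]
25 [422.63876707 175.17464748]
30 [422.53866693 180.63389098]
38 [422.37948016 189.3155898 ]
```

drive_tool(
  moves=[
    [0, 0, -0.2, 0, 0, 0, 0.53],
    [0, 0, -0.33, 0, 0, 0, 0.53],
    [0, 0, -0.38, 0, 0, 0, 0.53],
    [0, 0, -0.38, 0, 0, 0, 0.53],
  ],
)

```text
t: 3.08
eef_pos: [538.4, 83.8, 123.7]
orientation: [0.666, 0.746, 0.0, 0.0]
contact_force: [-0.6, -0.2, 0.3]
gripper_width: 20.0
```

```bash
python3 - <<'E'
from h import *
im=robot.snapshot('scene'); cv2.imwrite('pics/s2.png',cv2.resize(im[120:220,250:370],None,fx=6,fy=6,interpolation=cv2.INTER_CUBIC))
p=robot.get_obs()['eef_pos']; print(p,w2b(p))
for d in (20,25,30,38): print(d,(w2pix('scene',[p[0],p[1],p[2]-d])-[250,120])*6)
E
```

```text
[538.47274764  83.86130706 123.89734656] [-21.18256958  90.42822767]
20 [266.07311815 372.70073741]
25 [265.89868299 382.03698887]
30 [265.72505179 391.33021087]
38 [265.44890024 406.11060457]
```

View pics/s2.png

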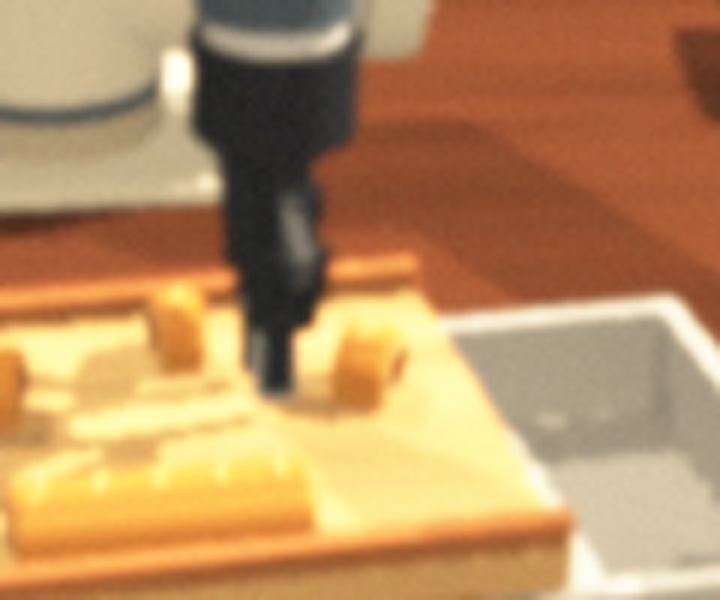

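The fingertips stand a few millimetres above the board, behind A, which sits at about (370,365). I'll push it.

drive_tool(
  moves=[
    [-0.01, 0.1, -0.02, 0, 0, 0, 0.53],
    [-0.025, 0.22, -0.03, 0, 0, 0, 0.53],
    [-0.04, 0.34, -0.03, 0, 0, 0, 0.53],
    [-0.055, 0.47, -0.03, 0, 0, 0, 0.53],
    [-0.07, 0.6, -0.03, 0, 0, 0, 0.53],
    [-0.085, 0.73, -0.03, 0, 0, 0, 0.53],
    [-0.1, 0.86, -0.03, 0, 0, 0, 0.53],
    [-0.115, 0.99, -0.03, 0, 0, 0, 0.53],
  ],
)

```text
t: 4.12
eef_pos: [526.5, 183.8, 120.2]
orientation: [0.665, 0.746, -0.0, -0.0]
contact_force: [-0.2, 0.3, -0.1]
gripper_width: 20.6
```

```bash
python3 - <<'E'
from h import *
p=robot.get_obs()['eef_pos']; print(p,w2b(p))
im=robot.snapshot('scene'); cv2.imwrite('pics/s3.png',cv2.resize(im[120:270,170:400],None,fx=3.4,fy=3.4,interpolation=cv2.INTER_CUBIC))
E
```

```text
[526.50385909 183.8288295  120.24412194] [-21.47672257 191.10927509]
```

View pics/s3.png

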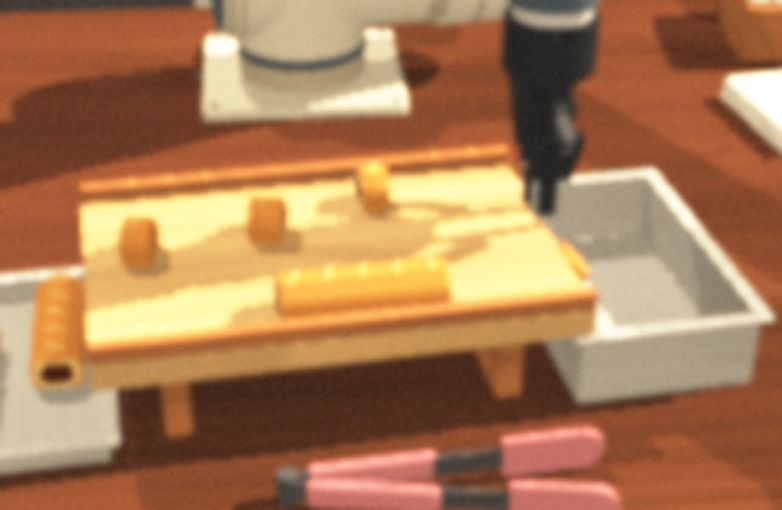

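A dropped into the pan; it's visible just past the board end at about (574,258). Next is B.

drive_tool(
  moves=[
    [0, -0.05, 0.45, 0, 0, 0, 0.53],
    [-0.07, -0.45, 0.45, 0, 0, 0, 0.53],
    [-0.15, -0.9, 0.45, 0, 0, 0, 0.53],
  ],
)

```text
t: 4.55
eef_pos: [511.7, 92.5, 165.7]
orientation: [0.665, 0.747, 0.0, 0.0]
contact_force: [0.1, -1.1, 0.2]
gripper_width: 20.1
```

drive_tool(
  moves=[
    [-0.07, -0.47, 0, 0, 0, 0, 0.53],
    [-0.14, -0.94, 0, 0, 0, 0, 0.53],
    [-0.14, -0.94, 0, 0, 0, 0, 0.53],
    [-0.14, -0.94, -0.35, 0, 0, 0, 0.53],
    [-0.14, -0.94, -0.45, 0, 0, 0, 0.53],
    [-0.14, -0.94, -0.45, 0, 0, 0, 0.53],
  ],
)

```text
t: 5.3
eef_pos: [497.5, -0.5, 120.0]
orientation: [0.665, 0.747, -0.0, -0.001]
contact_force: [0.7, -0.2, 0.1]
gripper_width: 20.0
```

```bash
python3 - <<'E'
from h import *
p=robot.get_obs()['eef_pos']; print(p,w2b(p))
im=robot.snapshot('wrist'); cv2.imwrite('pics/w2.png',im)
im=robot.snapshot('top'); cv2.imwrite('pics/t2.png',cv2.resize(im[145:325,110:410],None,fx=2.6,fy=2.6,interpolation=cv2.INTER_CUBIC))
E
```

```text
[ 4.97477581e+02 -4.51105143e-01  1.20043175e+02] [-71.67942518  11.43927813]
```

View pics/w2.png

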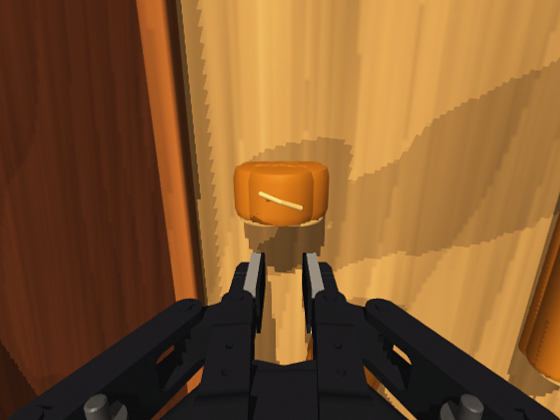

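View pics/t2.png

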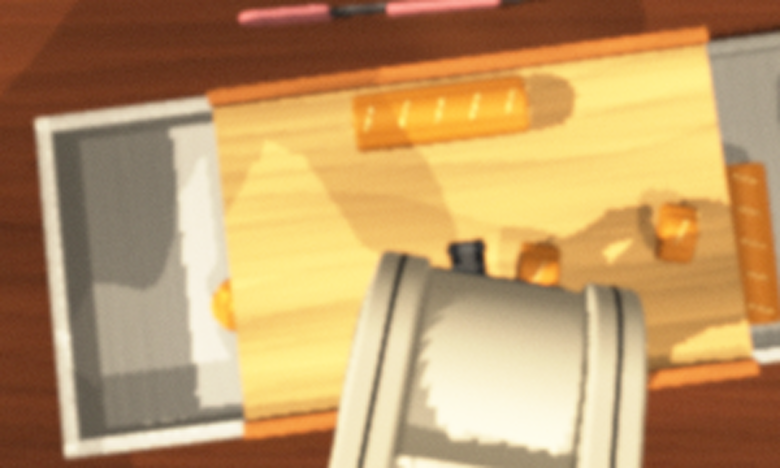

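B sits centred ahead of the fingers in the wrist view (280,190). The top view shows A in the pan at (225,305). I'll push B now, with a brisker finish.

drive_tool(
  moves=[
    [-0.01, 0.1, 0, 0, 0, 0, 0.53],
    [-0.025, 0.22, 0, 0, 0, 0, 0.53],
    [-0.045, 0.38, 0, 0, 0, 0, 0.53],
    [-0.065, 0.55, 0, 0, 0, 0, 0.53],
    [-0.085, 0.72, 0, 0, 0, 0, 0.53],
    [-0.105, 0.9, 0, 0, 0, 0, 0.53],
  ],
)

```text
t: 6.15
eef_pos: [486.9, 90.3, 120.3]
orientation: [0.665, 0.746, 0.0, -0.0]
contact_force: [-0.2, -0.8, 0.3]
gripper_width: 20.2
```

drive_tool(
  moves=[
    [-0.02, 0.18, 0, 0, 0, 0, 0.53],
    [-0.045, 0.4, 0, 0, 0, 0, 0.53],
    [-0.075, 0.65, 0, 0, 0, 0, 0.53],
    [-0.105, 0.92, 0, 0, 0, 0, 0.53],
    [-0.105, 0.92, 0, 0, 0, 0, 0.53],
  ],
)

```text
t: 6.78
eef_pos: [476.2, 182.7, 120.2]
orientation: [0.665, 0.747, 0.0, -0.0]
contact_force: [-0.2, -1.0, 0.7]
gripper_width: 19.9
```

```bash
python3 - <<'E'
from h import *
p=robot.get_obs()['eef_pos']; print(p,w2b(p))
im=robot.snapshot('scene'); cv2.imwrite('pics/s4.png',cv2.resize(im[120:270,170:400],None,fx=3.4,fy=3.4,interpolation=cv2.INTER_CUBIC))
E
```

```text
[476.18193808 182.74642095 120.18466357] [-71.58459903 195.87037357]
```

View pics/s4.png

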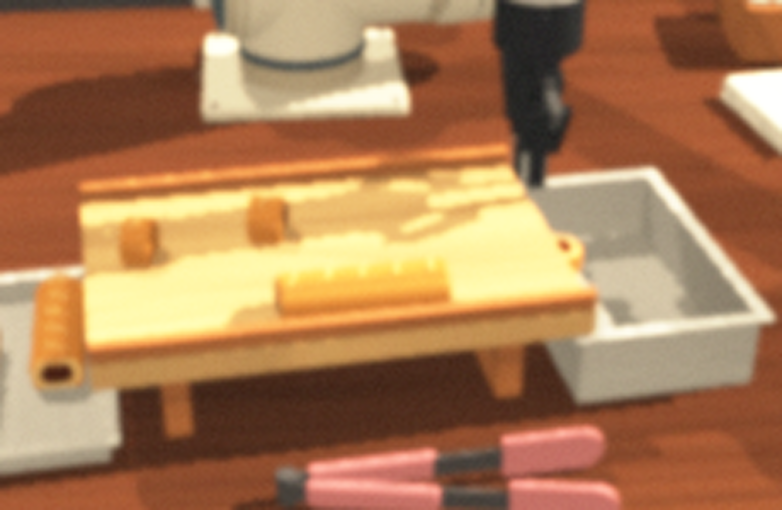

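drive_tool(
  moves=[
    [0, -0.05, 0.5, 0, 0, 0, 0.53],
    [0.11, -0.45, 0.5, 0, 0, 0, 0.53],
    [0.22, -0.91, 0.5, 0, 0, 0, 0.53],
  ],
)

```text
t: 7.2
eef_pos: [499.1, 88.8, 170.9]
orientation: [0.665, 0.747, 0.0, 0.001]
contact_force: [1.0, -0.0, -0.4]
gripper_width: 20.1
```

drive_tool(
  moves=[
    [0.11, -0.45, 0, 0, 0, 0, 0.53],
    [0.23, -0.91, 0, 0, 0, 0, 0.53],
  ],
)

```text
t: 7.45
eef_pos: [521.7, -3.2, 170.4]
orientation: [0.666, 0.746, -0.0, 0.0]
contact_force: [1.2, 0.5, 0.4]
gripper_width: 20.0
```

drive_tool(
  moves=[
    [0.11, -0.45, 0, 0, 0, 0, 0.53],
    [0.23, -0.91, 0, 0, 0, 0, 0.53],
    [0.23, -0.91, 0, 0, 0, 0, 0.53],
    [0.23, -0.91, 0, 0, 0, 0, 0.53],
  ],
)

```text
t: 7.95
eef_pos: [544.2, -92.5, 170.0]
orientation: [0.666, 0.746, -0.0, -0.0]
contact_force: [-0.2, 1.0, -0.5]
gripper_width: 20.1
```

```bash
python3 - <<'E'
from h import *
p=robot.get_obs()['eef_pos']; print(p,w2b(p))
im=robot.snapshot('wrist'); cv2.imwrite('pics/w3.png',im)
im=robot.snapshot('top'); cv2.imwrite('pics/t3.png',cv2.resize(im[145:325,110:410],None,fx=2.6,fy=2.6,interpolation=cv2.INTER_CUBIC))
E
```

```text
[544.19834414 -92.47456829 170.01448331] [-35.94657684 -85.38174783]
```

View pics/w3.png

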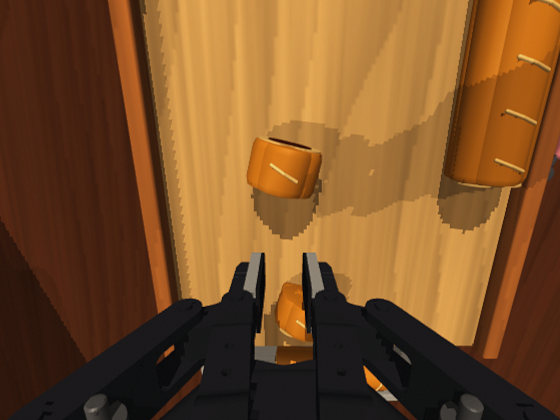

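View pics/t3.png

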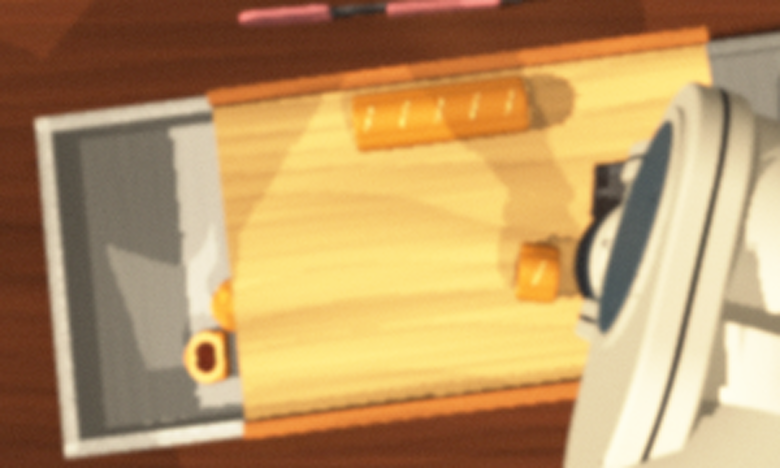

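A and B are both in the pan, at (225,305) and (207,355) in the top crop. C is straight ahead of the fingers. I'll turn about 12° and steer C toward a free part of the pan so it doesn't land on A or B.

drive_tool(
  moves=[
    [-0.1, 0.01, 0, 0, 0, -0.05, 0.53],
    [-0.1, 0.01, 0, 0, 0, -0.067, 0.53],
    [-0.1, 0.01, -0.3, 0, 0, -0.067, 0.53],
    [-0.1, 0.01, -0.5, 0, 0, -0.067, 0.53],
    [-0.1, 0.01, -0.5, 0, 0, -0.067, 0.53],
  ],
)

```text
t: 8.68
eef_pos: [533.7, -89.9, 119.4]
orientation: [0.74, 0.673, -0.001, -0.001]
contact_force: [0.6, -0.2, -0.4]
gripper_width: 20.1
```

drive_tool(
  moves=[
    [0.01, 0.1, 0, 0, 0, 0, 0.53],
    [0.02, 0.22, 0, 0, 0, 0, 0.53],
    [0.035, 0.36, 0, 0, 0, 0, 0.53],
    [0.055, 0.55, 0, 0, 0, 0, 0.53],
    [0.075, 0.75, 0, 0, 0, 0, 0.53],
    [0.094, 0.95, 0, 0, 0, 0, 0.53],
  ],
)

```text
t: 9.43
eef_pos: [544.1, 5.5, 120.3]
orientation: [0.74, 0.672, 0.0, -0.0]
contact_force: [-0.6, -0.3, -0.1]
gripper_width: 20.4
```

```bash
python3 - <<'E'
from h import *
p=robot.get_obs()['eef_pos']; print(p,w2b(p))
im=robot.snapshot('wrist'); cv2.imwrite('pics/w4.png',im)
E
```

```text
[544.11231652   5.54541724 120.28921532] [-24.66392627  11.98676229]
```

View pics/w4.png

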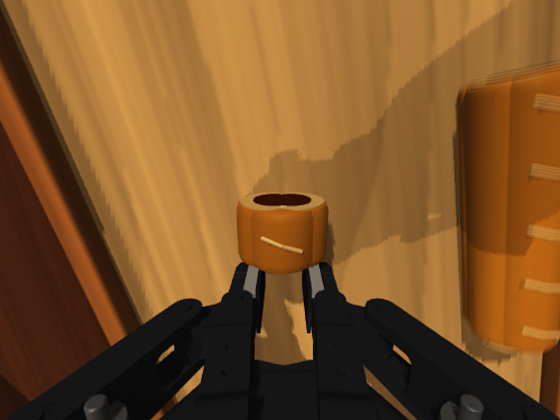

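C is seated squarely on the fingertips at (282,230), with the roll well clear to the right. I'll continue the push.

drive_tool(
  moves=[
    [0.015, 0.15, 0, 0, 0, 0, 0.53],
    [0.03, 0.32, 0, 0, 0, 0, 0.53],
    [0.05, 0.53, 0, 0, 0, 0, 0.53],
    [0.07, 0.74, 0, 0, 0, 0, 0.53],
    [0.094, 0.95, 0, 0, 0, 0, 0.53],
  ],
)

```text
t: 10.1
eef_pos: [553.5, 100.2, 120.2]
orientation: [0.74, 0.672, -0.0, -0.0]
contact_force: [0.4, -0.7, -0.0]
gripper_width: 19.8
```

drive_tool(
  moves=[
    [0.022, 0.22, 0, 0, 0, 0, 0.53],
    [0.044, 0.45, 0, 0, 0, 0, 0.53],
    [0.07, 0.7, 0, 0, 0, 0, 0.53],
    [0.095, 0.95, 0, 0, 0, 0, 0.53],
    [0.095, 0.95, 0, 0, 0, 0, 0.53],
  ],
)

```text
t: 10.72
eef_pos: [562.8, 195.8, 120.0]
orientation: [0.74, 0.673, -0.0, -0.0]
contact_force: [-0.4, 0.4, 0.6]
gripper_width: 20.1
```

```bash
python3 - <<'E'
from h import *
p=robot.get_obs()['eef_pos']; print(p,w2b(p))
im=robot.snapshot('scene'); cv2.imwrite('pics/s5.png',cv2.resize(im[120:270,170:400],None,fx=3.4,fy=3.4,interpolation=cv2.INTER_CUBIC))
E
```

```text
[562.78385109 195.76918622 120.03941133] [ 15.9432578  198.76139945]
```

View pics/s5.png

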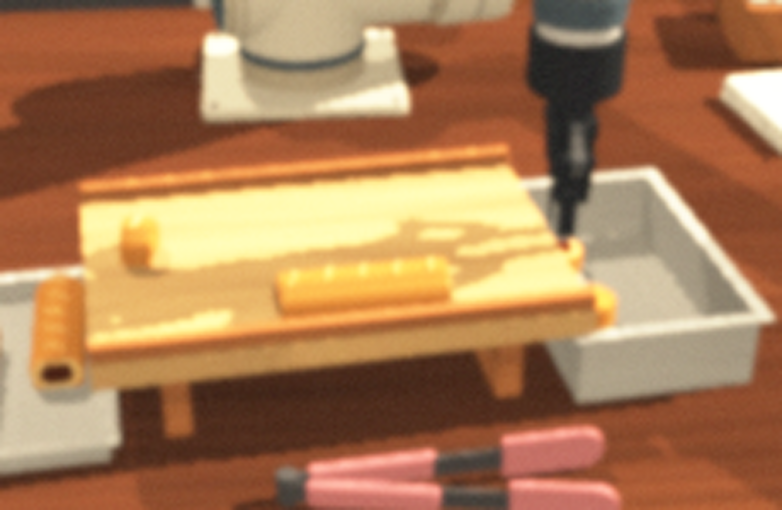

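C is in the pan at (600,303). Now D: lift, go back behind it, and square up.

drive_tool(
  moves=[
    [0, -0.05, 0.5, 0, 0, 0, 0.53],
    [0.01, -0.5, 0.5, 0, 0, 0.04, 0.53],
    [0.02, -0.97, 0.5, 0, 0, 0.067, 0.53],
  ],
)

```text
t: 11.15
eef_pos: [564.9, 95.6, 170.9]
orientation: [0.664, 0.748, 0.0, 0.0]
contact_force: [0.2, 0.1, -0.8]
gripper_width: 20.3
```

drive_tool(
  moves=[
    [0.01, -0.5, 0, 0, 0, 0, 0.53],
    [0.025, -0.97, 0, 0, 0, 0, 0.53],
  ],
)

```text
t: 11.4
eef_pos: [567.0, -2.3, 170.4]
orientation: [0.666, 0.746, -0.0, 0.0]
contact_force: [1.0, -0.0, 0.3]
gripper_width: 20.1
```

drive_tool(
  moves=[
    [0.01, -0.5, 0, 0, 0, 0, 0.53],
    [0.025, -0.97, 0, 0, 0, 0, 0.53],
  ],
)

```text
t: 11.65
eef_pos: [569.4, -99.4, 170.4]
orientation: [0.666, 0.746, -0.0, 0.0]
contact_force: [0.8, 0.8, -0.4]
gripper_width: 19.9
```

drive_tool(
  moves=[
    [0.01, -0.5, 0, 0, 0, 0, 0.53],
    [0.025, -0.97, 0, 0, 0, 0, 0.53],
    [0.025, -0.97, 0, 0, 0, 0, 0.53],
    [0.025, -0.97, 0, 0, 0, 0, 0.53],
  ],
)

```text
t: 12.15
eef_pos: [571.9, -194.3, 170.1]
orientation: [0.666, 0.746, -0.0, -0.0]
contact_force: [-0.5, -0.3, 0.1]
gripper_width: 20.1
```

```bash
python3 - <<'E'
from h import *
p=robot.get_obs()['eef_pos']; print(p,w2b(p))
im=robot.snapshot('wrist'); cv2.imwrite('pics/w5.png',im)
im=robot.snapshot('top'); cv2.imwrite('pics/t5.png',cv2.resize(im[145:325,110:410],None,fx=2.6,fy=2.6,interpolation=cv2.INTER_CUBIC))
E
```

```text
[ 571.88109396 -194.26514155  170.06321941] [ -20.25603453 -189.69599577]
```

View pics/w5.png

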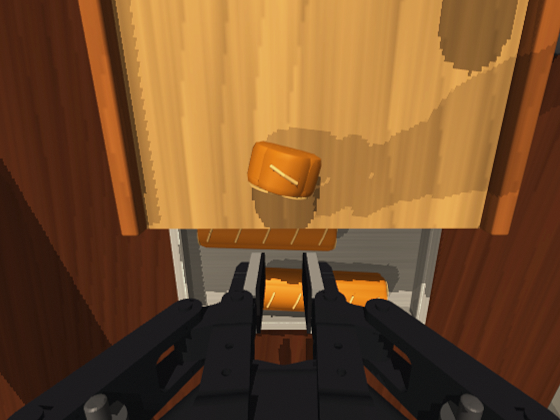

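View pics/t5.png

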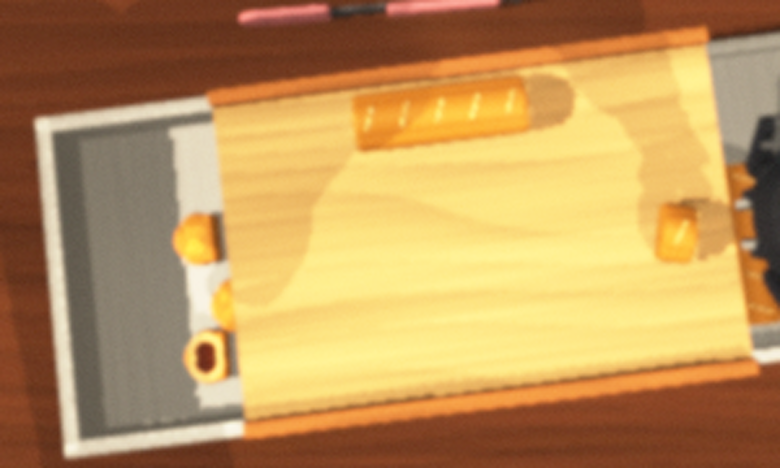

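Three off-cuts are in the pan. D is centred ahead at (284,170). I'll descend and push it with a fast finish, so it clears A.

drive_tool(
  moves=[
    [0, 0, -0.3, 0, 0, 0, 0.53],
    [0, 0, -0.5, 0, 0, 0, 0.53],
    [0, 0, -0.5, 0, 0, 0, 0.53],
    [-0.012, 0.1, -0.5, 0, 0, 0, 0.53],
    [-0.025, 0.22, -0.5, 0, 0, 0, 0.53],
    [-0.045, 0.4, -0.5, 0, 0, 0, 0.53],
    [-0.07, 0.6, -0.5, 0, 0, 0, 0.53],
    [-0.094, 0.8, -0.5, 0, 0, 0, 0.53],
  ],
)

```text
t: 13.25
eef_pos: [562.8, -112.4, 120.5]
orientation: [0.665, 0.747, 0.0, 0.0]
contact_force: [-0.6, -0.2, -0.1]
gripper_width: 19.6
```

drive_tool(
  moves=[
    [-0.022, 0.19, 0, 0, 0, 0, 0.53],
    [-0.045, 0.38, 0, 0, 0, 0, 0.53],
    [-0.067, 0.57, 0, 0, 0, 0, 0.53],
    [-0.09, 0.77, 0, 0, 0, 0, 0.53],
    [-0.112, 0.96, 0, 0, 0, 0, 0.53],
  ],
)

```text
t: 13.88
eef_pos: [551.7, -16.8, 120.3]
orientation: [0.665, 0.746, -0.0, -0.0]
contact_force: [-0.2, -0.1, 0.7]
gripper_width: 20.4
```

```bash
python3 - <<'E'
from h import *
p=robot.get_obs()['eef_pos']; print(p,w2b(p))
im=robot.snapshot('wrist'); cv2.imwrite('pics/w6.png',im)
E
```

```text
[551.66253487 -16.76139231 120.25869116] [-19.7517424  -11.04517205]
```

View pics/w6.png

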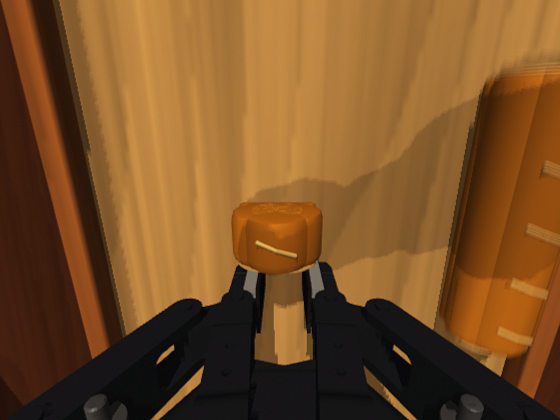

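D is square on the fingertips at (277,238). I'll continue.

drive_tool(
  moves=[
    [-0.022, 0.19, 0, 0, 0, 0, 0.53],
    [-0.045, 0.4, 0, 0, 0, 0, 0.53],
    [-0.08, 0.69, 0, 0, 0, 0, 0.53],
    [-0.116, 1.0, 0, 0, 0, 0, 0.53],
  ],
)

```text
t: 14.42
eef_pos: [540.0, 83.2, 120.2]
orientation: [0.666, 0.746, 0.0, -0.0]
contact_force: [-0.2, -0.5, -0.4]
gripper_width: 20.0
```

drive_tool(
  moves=[
    [-0.04, 0.34, 0, 0, 0, 0, 0.53],
    [-0.085, 0.72, 0, 0, 0, 0, 0.53],
    [-0.117, 1.0, 0, 0, 0, 0, 0.53],
    [-0.117, 1.0, 0, 0, 0, 0, 0.53],
  ],
)

```text
t: 14.92
eef_pos: [527.9, 184.0, 120.2]
orientation: [0.665, 0.747, 0.0, -0.0]
contact_force: [0.4, -0.4, 0.4]
gripper_width: 20.1
```

drive_tool(
  moves=[
    [0, -0.05, 0.5, 0, 0, 0, 0.53],
    [0, -0.5, 0.8, 0, 0, 0, 0.53],
    [0, -1.0, 0.9, 0, 0, 0, 0.53],
    [0, -1.0, 0.9, 0, 0, 0, 0.53],
    [0, -1.0, 0.9, 0, 0, 0, 0.53],
  ],
)

```text
t: 15.55
eef_pos: [528.4, 81.5, 210.1]
orientation: [0.666, 0.746, -0.0, -0.0]
contact_force: [-0.3, 0.8, 0.0]
gripper_width: 19.8
```

```bash
python3 - <<'E'
from h import *
o=robot.get_obs();p=o['eef_pos']; print(p,w2b(p))
im=robot.snapshot('scene'); cv2.imwrite('pics/s7.png',cv2.resize(im[120:270,170:400],None,fx=3.4,fy=3.4,interpolation=cv2.INTER_CUBIC))
im=robot.snapshot('top'); cv2.imwrite('pics/t7.png',cv2.resize(im[100:325,110:470],None,fx=2.2,fy=2.2,interpolation=cv2.INTER_CUBIC))
E
```

```text
[528.41786265  81.48008818 210.14318434] [-31.44577024  89.22921645]
```

View pics/s7.png

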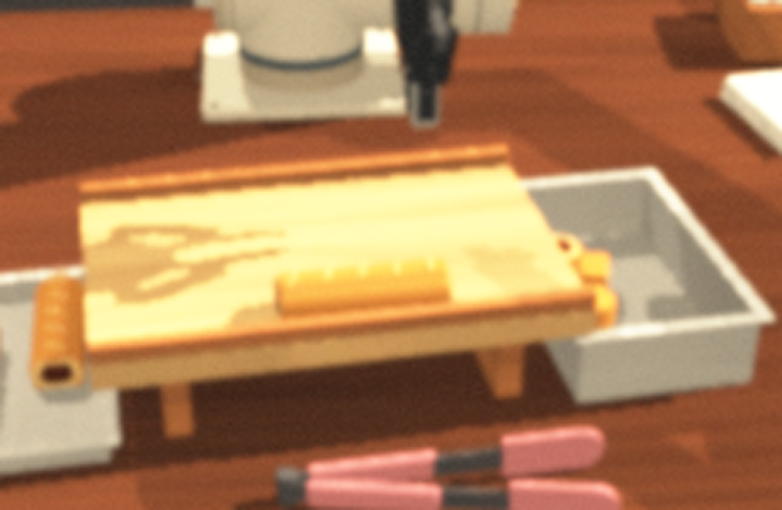

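View pics/t7.png

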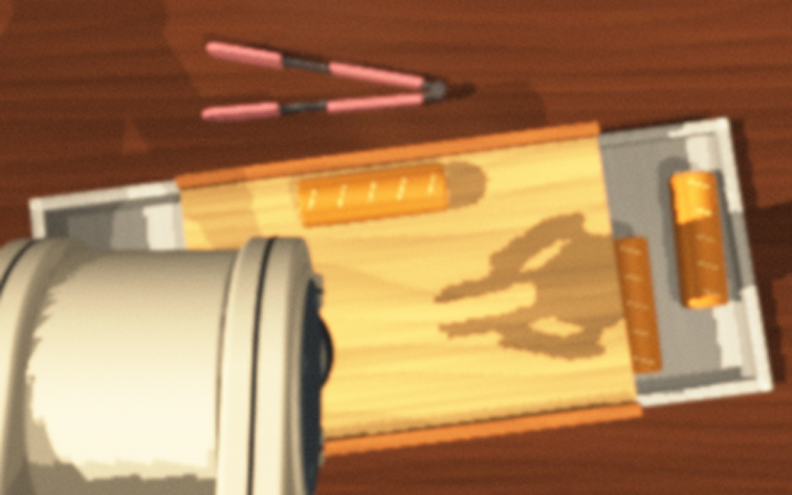

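The board is clear. The arm blocks the pan in the top view, and D may be lying against its neighbours, so I'll move the arm back and check its height.

drive_tool(
  moves=[
    [0, -0.5, 0.3, 0, 0, 0, 0.53],
    [0, -1.0, 0.3, 0, 0, 0, 0.53],
  ],
)

```text
t: 15.9
eef_pos: [529.3, -17.9, 241.8]
orientation: [0.664, 0.748, 0.001, 0.001]
contact_force: [0.5, -0.5, -0.5]
gripper_width: 20.3
```

drive_tool(
  moves=[
    [0, -0.5, 0, 0, 0, 0, 0.53],
    [0, -1.0, 0, 0, 0, 0, 0.53],
    [0, -1.0, 0, 0, 0, 0, 0.53],
  ],
)

```text
t: 16.27
eef_pos: [528.7, -120.1, 239.5]
orientation: [0.666, 0.746, -0.0, -0.0]
contact_force: [-0.2, 0.6, 0.3]
gripper_width: 20.1
```

```bash
python3 - <<'E'
from h import *
im=robot.snapshot('scene'); cv2.imwrite('pics/s8.png',cv2.resize(im[160:240,310:410],None,fx=7,fy=7,interpolation=cv2.INTER_CUBIC))
im=robot.snapshot('top'); cv2.imwrite('pics/t8.png',cv2.resize(im[180:325,120:220],None,fx=4,fy=4,interpolation=cv2.INTER_CUBIC))
E
```

```text
(no output)
```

View pics/s8.png

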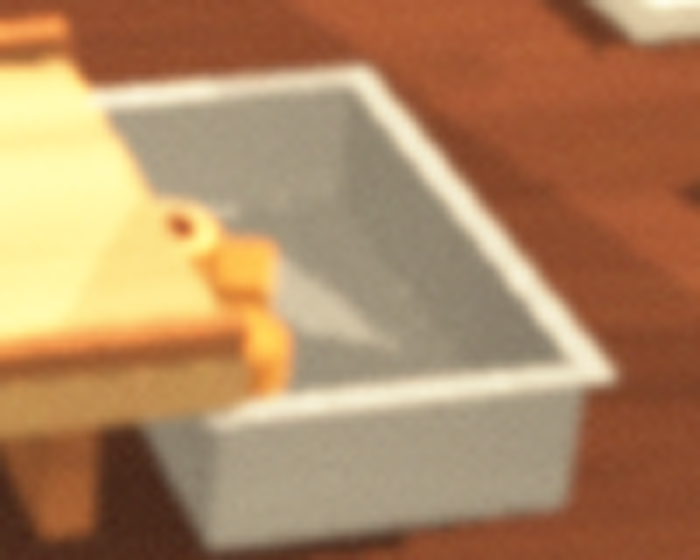

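View pics/t8.png

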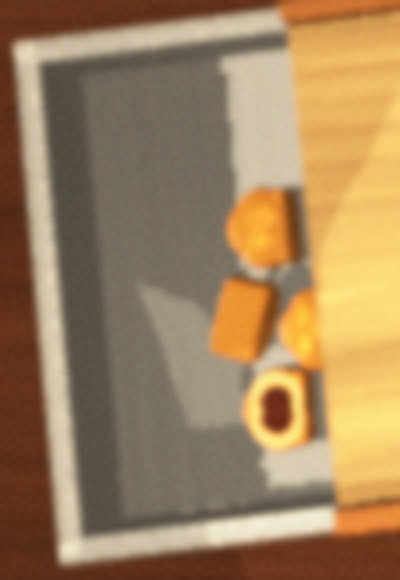

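The top crop shows four separate pieces in the pan, at (263,228), (243,318), (305,330) and (277,410). I'll triangulate D's and C's visible tops from both cameras.

```bash
python3 - <<'E'
from h import *
from scipy.optimize import least_squares
for n,t,s in [('D',(180.75,259.5),(345.3,196.5)),('C',(120+263/4,180+228/4),(310+268/7,160+335/7)),('B',(120+277/4,180+407/4),(310+182/7,160+225/7))]:
    r=least_squares(lambda p:np.r_[w2pix('top',p)-t,w2pix('scene',p)-s],[530,230,40])
    p=r.x; print(n,p.round(0),'pan frame',(w2b(p)-[0,256]).round(0),'res',np.abs(r.fun).max().round(1))
w=pix2w('top',(120+302/4,180+330/4),35);print('A',(w2b(w)-[0,256]).round(0))
# roll shifts
o=robot.get_obs();print(o['t'],np.abs(o['qvel']).max())
a=cv2.imread('pics/top0.png').astype(int);b=robot.snapshot('top').astype(int)
for nm,(x0,y0,x1,y1) in dict(tongs=(195,110,320,160),roll=(240,170,320,208)).items():
    T=a[y0:y1,x0:x1].astype('uint8'); B=b[y0-8:y1+8,x0-8:x1+8].astype('uint8')
    m=cv2.matchTemplate(B,T,cv2.TM_CCOEFF_NORMED); print(nm,np.array(cv2.minMaxLoc(m)[3])-8,m.max())
E
```

```text
D [521. 235.  38.] pan frame [-21. -13.] res 1.3
C [568. 231.  27.] pan frame [ 25. -23.] res 2.7
B [473. 219.  27.] pan frame [-70. -24.] res 0.8
A [-32. -44.]
16.375 0.025946899657486346
tongs [0 0] 0.9632647
roll [0 0] 0.852203
```

```bash
python3 - <<'E'
from h import *
from scipy.optimize import least_squares
t,s=(196,262),(170+575/3.4,120+260/3.4)
r=least_squares(lambda p:np.r_[w2pix('top',p)-t,w2pix('scene',p)-s],[530,200,40]); print('A',r.x.round(0),(w2b(r.x)-[0,256]).round(0),np.abs(r.fun).max())
im=robot.snapshot('top'); cv2.imwrite('pics/t9.png',cv2.resize(im[180:325,120:220],None,fx=4,fy=4))
b=cv2.imread('pics/top0.png')
for nm,(x0,y0,x1,y1) in dict(tray0=(412,172,442,244),tray1=(400,205,410,270)).items():
    m=cv2.matchTemplate(im[y0-8:y1+8,x0-8:x1+8],b[y0:y1,x0:x1],cv2.TM_CCOEFF_NORMED); print(nm,np.array(cv2.minMaxLoc(m)[3])-8,m.max())
E
```

```text
A [516. 209.  34.] [-29. -39.] 4.371369097465617
tray0 [-1 -2] 0.3334112
tray1 [8 2] 0.45101425
```

A's visible top is at about 34 mm. The arm shadows the tray in this frame, so that template match means nothing. In the earlier clear top view the tray rolls were at (427,208) and (401,239), where they started. Handing in.

```bash
python3 - <<'E'
from bench import robot
print(robot.hand_in(), robot.get_obs()['t'])
E
```

```text
the job is handed in; nothing more can be done
the job is handed in; nothing more can be done
```

I swept all four off-cuts along the board and over its +y end into the deep pan, one at a time, using nearly closed fingers set low on the board. I handed in at about 16.5 s of the 67 s; `hand_in()` gives no verdict.

**Off-cuts:** The last top view shows four separate pieces inside the pan, with none stacked on another. From the two cameras, their visible tops are at about 27–38 mm, below the 65 mm rim.

**Rolls and tongs:** The tongs and the roll on the board show no shift in the pictures. The tray rolls matched their starting pixels to about 1 px in the last clear view.

**Arm:** It was left about 115 mm above the board, touching nothing. No end-of-move force reading was above about 1.5 N.

**Checks that failed or were weak:**
- **Tray rolls:** the final automatic image check failed because the arm was hiding or shadowing the tray. I relied on the earlier view instead.
- **First off-cut:** it is partly hidden under the board end, so its position fit is loose, with about 4 px of error.

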